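# Clip the stock ticket onto the tray of jars

## Robot

A 7-joint arm with a two-finger parallel gripper is mounted at the origin on the work surface. World frame = base frame: x ahead of the robot, y to its left, z up, the work surface at z = 0. Lengths are in m, angles in rad, forces in N, time in s.
With the tool pointing down it reaches from about 0.375 to 0.925 m from the base axis. Payload 3.1 kg.
Tool frame: the origin (TCP) lies between the finger pads; the fingertips stand 11 mm ahead of it and the grasp point (between the pads) lies 8 mm behind it; y points along the fingers, z is the direction in which the jaws open and shut, and the axes are right-handed (so a half turn about y gives the same grasp; the last joint's range is limited). The gripper opens to 85 mm and grips with 20 to 120 N. Pads are 22 mm wide; open, the fingers measure 114 mm over their backs; the gripper's body (76 mm by 85 mm) begins 54 mm behind the grasp point. The pads swing forward as they close: fully open they stand 13 mm farther back than shut.
Start: joints at [1.112, 0.383, 0.044, 1.598, -0.018, 1.161, -0.05], TCP at [0.229, -0.608, 0.242] pointing down, gripper open.
Joint ranges: [-2.61, 2.61], [-0.41, 2.15], [-1.48, 1.57], [0, 2.5], [-1.57, 4.71], [0.05, 1.97], [-2.85, 2.85]. Speed limits (rad/s): [2.79, 2.79, 3.14, 3.14, 3.14, 3.14, 3.14].

## Interface

Orientations are given as a rotation vector (axis times angle).
In Python, from rig import r gives the robot as it stands. The module is installed in compiled form; this text tells all that it offers.
- The arm moves only by the tool apply_moves, never from a script. Its argument "targets" is text: rows parted by semicolons, each of 7 numbers parted by spaces: the shift along the tool's x, y, z in cm, then the turn, a rotation vector about the tool's x, y, z in units of 6 degrees (1.0 is 6 degrees), then the opening, from 0 (shut) to 1 (fully open). In form: tx ty tz ax ay az grip; .... A call has 1 to 10 rows; each row is the pose to reach, as a shift and turn from the pose commanded when the call began, along the tool's axes at that moment; what a row does not reach only later rows make up. A row lasts 1/12 s, in which the tool goes at most 41.7 mm and 7.16 degrees, less where a joint would pass 70% of its speed; a pose out of reach is approached as far as the arm can. A call with a gripper value outside its range is refused whole. The fingers move at their own pace and stop on an object; "force" is the grip in N (left out, the last holds). Time passes only in rows, so rows that repeat a pose let the fingers close. It gives the time, the measured TCP pose, the force and the opening at its end, in the units of the state.
- r.sense(): the state, without advancing time (a new reading comes with each control period).
- r.camera(name): name is "side" or "top"; returns a dict with "image" (400x640x3 uint8, red, green, blue), "K" (3x3 intrinsics, pixels), "T" (4x4, takes a point from camera to world coordinates). Camera axes: x right, y up, looking along -z (the intrinsics and any distortion apply to the point x, -y, -z); pixel columns grow to the right and rows downward; lengths in m; the calibration is good to about 2 mm. A picture is of the moment at which its call begins. There is no depth.
- r.close_job(): hands the job in, once; it reports no verdict.
The state is a dict: "clock": time; "joint_pos": joint angles; "joint_velocities": joint speeds; "joint_efforts": joint torques, N m; "tool_pos": TCP position; "tcp_rot": TCP orientation; "force": force on the tool from outside, world axes, zero at the start; "ft_torque": the same for the moment, N m; "gripper_width": finger opening in m.
Only numpy, scipy, OpenCV 4.12 (cv2) and the standard library are available. Lean on these libraries where they do the work, as an engineer would, in place of code of your own. Each camera call takes 0.05 s, during which the arm holds its last target.

## Task

Take the sprung ticket clip off the little wooden rack by squeezing its two handles, and clip it onto the near edge of the tray that holds the round jars (not the tray of cartons), about the middle of that edge. Leave it standing upright, with its jaws well down over the edge and gripping it, and do not knock the tall bottle over.

Things in the scene. Friction and masses are not known exactly. Their poses are not given: they have to be found in the camera images.
- clip_mid (a point): Pivot centre of the black clip (a 76 mm tall peg), standing upright on the rack's 8 mm strip, 22 mm above its top edge. z up; x: squeezing direction, across the edge; y along it. Handles point up to z=35 mm, 24 mm wide in y; jaws point down to z=-40, 30 mm wide. Squeeze at z=20 to 30. A white card (46 x 36 x 3 mm) sits beside the handles at y=23 to 69, z=-10 to 26, in the y-z plane. 70 g.
- clip_lever (a joint): Squeeze of each clip lever, rad (both move alike): 0 jaws shut on nothing, about 0.04 gripping an 8 mm edge (handles then 48 mm apart outside at their tops, 25 mm at the pivot), 0.35 at the stop (handles parallel, 24 mm outside; jaw ends 32 mm apart, 20 mm apart 22 mm below the pivot). Sprung shut: about 12 N at mid-handle reaches the stop; a 20 to 60 N grip holds it there.
- jar_tray_edge (a point): Middle of the top of the near wall (nearest the robot) of the fixed plywood tray of six round white jars with grey lids. Wall 8 mm thick in x, 170 mm long in y; z up, 70 mm above the counter. The jars (50 mm high) start 35 mm behind (+x). Good seat: clip_mid 12 to 26 mm above this point (opening fingers may drag it up 5 to 8 mm), card to either side. The like tray opposite holds square cartons.
- bottle: Tall white bottle with a green cap, a bystander behind the trays: 150 mm high, 56 mm across, origin at the centre of its underside, z up.
Things that resemble listed ones, but are neither listed nor needed, are in the scene too. Leave any green look-alike of the part that bears clip_mid alone.

How it is judged:
At the end, for the whole second after the job is handed in: The clip grips the near wall of the jar tray, let go and at rest: pivot within 10 mm of the wall's plane, 35 mm of its middle, 0 to 34 mm above its top; upright within 0.25 rad, across the edge within 0.3 rad; levers at 0.015 to 0.12 rad; bottle upright within 0.2 rad (x of clip_mid in the frame of jar_tray_edge between -0.01 and 0.01 m and y of clip_mid in the frame of jar_tray_edge between -0.035 and 0.035 m and z of clip_mid in the frame of jar_tray_edge between 0 and 0.034 m and angle between clip_mid's own z axis and vertical below 0.25 rad and angle between the x axis of clip_mid and the x axis of jar_tray_edge, either way round below 0.3 rad and value of joint clip_lever between 0.015 and 0.12 rad and linear speed of clip below 0.02 m/s and angle between bottle's own z axis and vertical below 0.2 rad); the robot touches nothing.
It fails at once if the tall bottle is knocked over (angle between bottle's own z axis and vertical above 0.6 rad).
It also fails if it takes over 35 s, if anything falls off the work surface, if the arm or the gripper's body presses on something with over 40 N, if the wrist force passes 120 N, or if a joint passes its speed limit or range.

## Working session

There is one attempt and no reset: what is moved stays moved. The work goes in short steps, Python scripts to look and compute and a tool call to move; the robot and the scene stay as the last step left them, time stands still between calls to the robot, and variables do not carry over. Pictures are saved under pics/ and viewed, and the job is handed in when it is done.

Besides the shell and the picture viewer there is one more tool, called after "Call:" as name(argument=value, ...) on one line, values as JSON. apply_moves: Moves the arm, as the interface text tells. Its arguments: {"type":"object","properties":{"targets":{"type":"string"},"force":{"type":"number"}},"required":["targets"]}

```bash
mkdir -p pics
python3 - <<'E'
from rig import r
import cv2,numpy as np
s=r.sense()
for k in s: print(k,np.round(s[k],4))
for n in("side","top"):
    c=r.camera(n); cv2.imwrite(f"pics/{n}0.png",c["image"][:,:,::-1]); print(n,c["K"],c["T"],[k for k in c])
E
```

```text
clock 0.0
joint_pos [ 1.1122  0.3839  0.0438  1.5996 -0.0179  1.1612 -0.0499]
joint_velocities [-0.0006  0.0012 -0.0003 -0.     -0.0011  0.0002 -0.0005]
joint_efforts [ 0.00000e+00 -4.33452e+01  1.02460e+00 -2.49508e+01  1.06000e-02
  1.11000e-02 -0.00000e+00]
tool_pos [ 0.2292 -0.6073  0.2408]
tcp_rot [-0.3701  2.0277 -2.0222]
force [0.1351 0.6818 0.093 ]
ft_torque [ 0.0408 -0.0108  0.0278]
gripper_width 0.0853
side [[510.03486281   0.         317.58097361]
 [  0.         510.03486281 207.91168727]
 [  0.           0.           1.        ]] [[ 0.99228884  0.08968582 -0.08555302  0.47211252]
 [-0.12203906  0.58630597 -0.80084442 -0.72414166]
 [-0.02166414  0.80510978  0.59273004  0.60137401]
 [ 0.          0.          0.          1.        ]] ['image', 'K', 'T']
top [[411.86266816   0.         322.41133058]
 [  0.         411.86266816 198.3426617 ]
 [  0.           0.           1.        ]] [[ 0.02231503  0.98938689 -0.14358139  0.43323362]
 [-0.99880481  0.01581596 -0.04624733 -0.03366884]
 [-0.04348562  0.1444418   0.98855732  0.77802194]
 [ 0.          0.          0.          1.        ]] ['image', 'K', 'T']
```

View pics/side0.png

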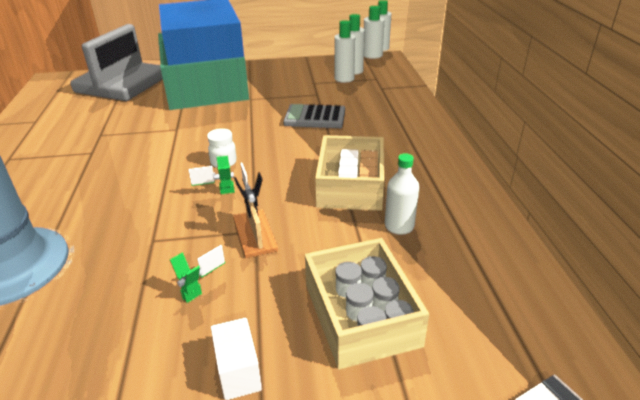

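View pics/top0.png

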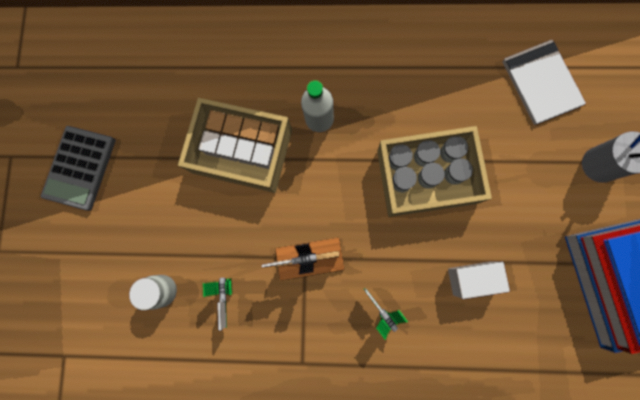

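Run:
```python
import cv2,numpy as np
t=cv2.imread("pics/top0.png"); s=cv2.imread("pics/side0.png")
a=cv2.resize(t[225:295,250:370],None,fx=6,fy=6,interpolation=cv2.INTER_CUBIC);cv2.imwrite("pics/a.png",a)
a=cv2.resize(t[115:225,370:500],None,fx=5,fy=5,interpolation=cv2.INTER_CUBIC);cv2.imwrite("pics/b.png",a)
a=cv2.resize(s[150:265,200:300],None,fx=5,fy=5,interpolation=cv2.INTER_CUBIC);cv2.imwrite("pics/c.png",a)
a=cv2.resize(s[235:365,295:430],None,fx=4,fy=4,interpolation=cv2.INTER_CUBIC);cv2.imwrite("pics/d.png",a)
```

```text
(no output)
```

View pics/a.png

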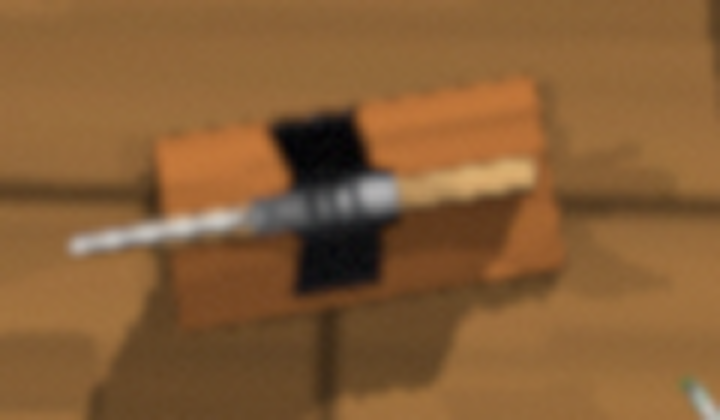

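View pics/b.png

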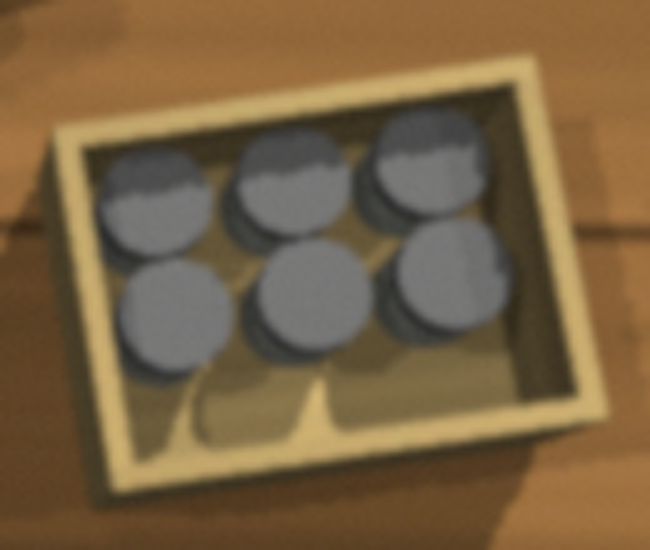

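View pics/c.png

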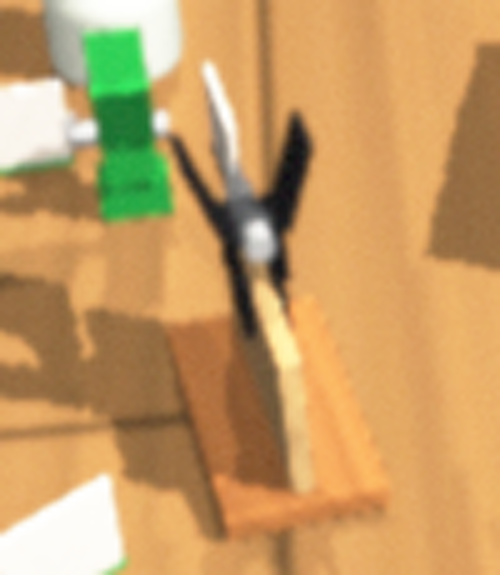

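View pics/d.png

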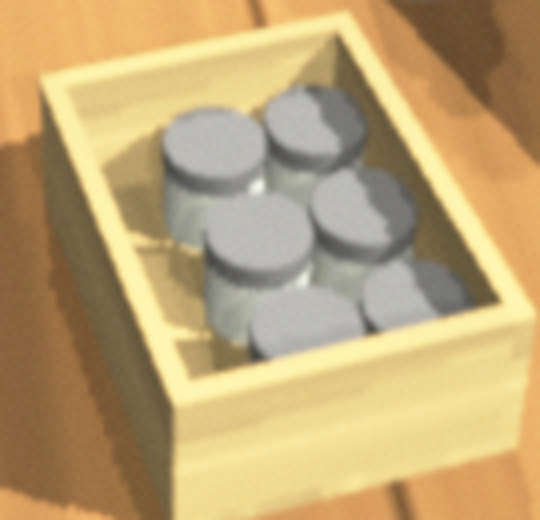

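```bash
cat > h.py <<'E'
import numpy as np,cv2
C={"side":(np.array([[510.03486281,0,317.58097361],[0,510.03486281,207.91168727],[0,0,1]]),np.array([[0.99228884,0.08968582,-0.08555302,0.47211252],[-0.12203906,0.58630597,-0.80084442,-0.72414166],[-0.02166414,0.80510978,0.59273004,0.60137401]])),
"top":(np.array([[411.86266816,0,322.41133058],[0,411.86266816,198.3426617],[0,0,1]]),np.array([[0.02231503,0.98938689,-0.14358139,0.43323362],[-0.99880481,0.01581596,-0.04624733,-0.03366884],[-0.04348562,0.1444418,0.98855732,0.77802194]]))}
def ray(n,u,v):
    K,T=C[n]; d=np.array([(u-K[0,2])/K[0,0],-(v-K[1,2])/K[1,1],-1]); return T[:,3],T[:,:3]@d
def plane(n,u,v,z):
    o,d=ray(n,u,v); return o+d*(z-o[2])/d[2]
def tri(pt,ps):
    o1,d1=ray("top",*pt);o2,d2=ray("side",*ps)
    d1/=np.linalg.norm(d1);d2/=np.linalg.norm(d2)
    A=np.stack([d1,-d2],1);s=np.linalg.lstsq(A,o2-o1,rcond=None)[0]
    a=o1+s[0]*d1;b=o2+s[1]*d2
    return (a+b)/2,np.linalg.norm(a-b)
def proj(n,p):
    K,T=C[n];q=T[:,:3].T@(np.asarray(p)-T[:,3]);return K[0,0]*q[0]/-q[2]+K[0,2],K[1,1]*q[1]/q[2]*1+K[1,2]
E
python3 - <<'E'
from h import *
np.set_printoptions(precision=4,suppress=True)
z=lambda u,v,f,x,y:((u+.5)/f-.5+x,(v+.5)/f-.5+y)
A=lambda u,v:z(u,v,6,250,225);B=lambda u,v:z(u,v,5,370,115);Cc=lambda u,v:z(u,v,5,200,150);D=lambda u,v:z(u,v,4,295,235)
for n,p in(("L",(112,493)),("R",(607,418)),("Li",(133,462)),("Ri",(577,397)),("FL",(53,127)),("FR",(533,57))): print(n,plane("top",*B(*p),.07))
for n,p in(("L",(42,78)),("R",(175,405)),("FL",(347,14)),("FR",(535,312))): print(n,plane("side",*D(*p),.07))
print("axle -y end",tri(A(397,192),Cc(262,240)))
# strip top right end
print("strip end",tri(A(535,172),Cc(298,365)))
print("card far tip",tri(A(75,245),Cc(208,65)))
for p in((272,123),(355,113),(295,293),(382,284)): print("handle",plane("top",*A(*p),.1))
print("rack corners",[plane("top",*A(*p),.01) for p in((155,135),(535,78),(565,265),(178,325))])
E
```

```text
L [ 0.5122 -0.1207  0.07  ]
R [ 0.5409 -0.2888  0.07  ]
Li [ 0.5231 -0.1279  0.07  ]
Ri [ 0.548  -0.2789  0.07  ]
FL [ 0.6417 -0.1003  0.07  ]
FR [ 0.6687 -0.2678  0.07  ]
L [ 0.5146 -0.1244  0.07  ]
R [ 0.5412 -0.2908  0.07  ]
FL [ 0.641  -0.1038  0.07  ]
FR [ 0.6691 -0.2685  0.07  ]
axle -y end (array([0.436 , 0.0071, 0.0949]), np.float64(0.0011269600741615248))
strip end (array([ 0.4438, -0.0304,  0.068 ]), np.float64(0.0034263601377012326))
card far tip (array([0.42  , 0.0913, 0.1166]), np.float64(0.0010128656151037474))
handle [0.4534 0.0415 0.1   ]
handle [0.4566 0.0188 0.1   ]
handle [0.4078 0.0338 0.1   ]
handle [0.4107 0.0102 0.1   ]
rack corners [array([0.4516, 0.0879, 0.01  ]), array([ 0.4716, -0.0298,  0.01  ]), array([ 0.4148, -0.0399,  0.01  ]), array([0.3938, 0.0785, 0.01  ])]
```

```bash
cat >> h.py <<'E'
from scipy.spatial.transform import Rotation as R
def goal(p,yaw,sgn=1):
    y=np.array([0,0,-1.]);z=sgn*np.array([np.cos(yaw),np.sin(yaw),0]);return np.array(p),np.stack([np.cross(y,z),y,z],1)
def rel(p,yaw,sgn=1,pose=None):
    from rig import r
    s=r.sense();P=np.array(s["tool_pos"]);M=R.from_rotvec(s["tcp_rot"]).as_matrix()
    g,G=goal(p,yaw,sgn)
    print("rel cm",M.T@(g-P)*100,"turn",R.from_matrix(M.T@G).as_rotvec()/np.deg2rad(6))
E
python3 - <<'E'
from h import *
from rig import r
np.set_printoptions(precision=3,suppress=True)
print(R.from_rotvec(r.sense()["tcp_rot"]).as_matrix())
for s in(1,-1): rel((.432,.0236,.2),.175,s)
E
```

```text
[[-0.936 -0.001  0.353]
 [-0.353  0.002 -0.936]
 [ 0.    -1.    -0.002]]
rel cm [-41.257   4.22  -51.86 ] turn [  0.02  -13.225  -0.015]
rel cm [-41.257   4.22  -51.86 ] turn [ 0.016 16.775  0.021]
```

Run:
```python
from h import *
np.set_printoptions(precision=3,suppress=True)
rel((.46,-.3,.24),-.5,1)
```

```text
rel cm [-32.451   0.145 -20.605] turn [ 0.023 -6.779 -0.007]
```

Call:
apply_moves(targets="-32.5 0 -20.6 0 -6.8 0 1;-32.5 0 -20.6 0 -6.8 0 1;-32.5 0 -20.6 0 -6.8 0 1;-32.5 0 -20.6 0 -6.8 0 1;-32.5 0 -20.6 0 -6.8 0 1;-32.5 0 -20.6 0 -6.8 0 1;-32.5 0 -20.6 0 -6.8 0 1;-32.5 0 -20.6 0 -6.8 0 1;-32.5 0 -20.6 0 -6.8 0 1;-32.5 0 -20.6 0 -6.8 0 1", force=40)

```text
clock: 0.93
tool_pos: [0.466, -0.2916, 0.2422]
tcp_rot: [-0.934, 1.558, -1.554]
force: [1.0, 1.1, 0.8]
gripper_width: 0.0853
```

Run:
```python
from h import *
np.set_printoptions(precision=3,suppress=True)
rel((.432,.0236,.18),.175,1)
```

```text
rel cm [-26.258   6.359 -17.719] turn [-0.02  -6.308 -0.049]
```

Call:
apply_moves(targets="-26.3 6.3 -17.7 0 -6.3 0 1;-26.3 6.3 -17.7 0 -6.3 0 1;-26.3 6.3 -17.7 0 -6.3 0 1;-26.3 6.3 -17.7 0 -6.3 0 1;-26.3 6.3 -17.7 0 -6.3 0 1;-26.3 6.3 -17.7 0 -6.3 0 1;-26.3 6.3 -17.7 0 -6.3 0 1;-26.3 6.3 -17.7 0 -6.3 0 1;-26.3 6.3 -17.7 0 -6.3 0 1;-26.3 6.3 -17.7 0 -6.3 0 1")

```text
clock: 1.77
tool_pos: [0.43, 0.0168, 0.1788]
tcp_rot: [-1.285, 1.086, -1.084]
force: [0.8, -0.1, 0.4]
gripper_width: 0.0854
```

Run:
```python
from h import *
from rig import r
np.set_printoptions(precision=3,suppress=True)
c=r.camera("side");cv2.imwrite("pics/s1.png",c["image"][:,:,::-1])
c=r.camera("top");cv2.imwrite("pics/t1.png",c["image"][:,:,::-1])
print(r.sense()["tool_pos"],r.sense()["joint_pos"])
rel((.432,.0236,.18),.175,1)
rel((.432,.0236,.1096),.175,1)
```

```text
[0.431 0.014 0.179] [ 0.459  0.077 -0.599  2.137  0.054  0.943 -0.01 ]
rel cm [-0.944 -0.082  0.264] turn [ 0.003 -0.135  0.005]
rel cm [-0.948  6.958  0.267] turn [ 0.003 -0.135  0.005]
```

View pics/s1.png

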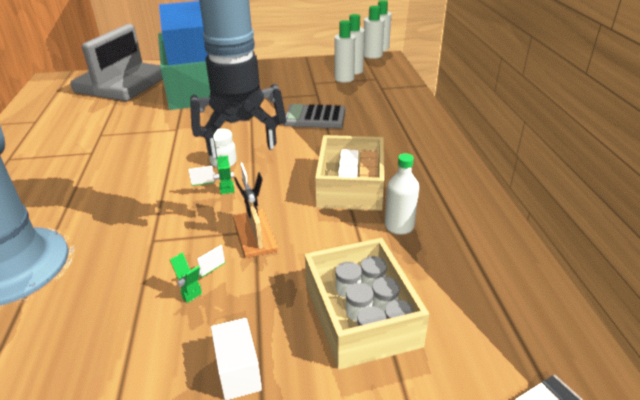

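View pics/t1.png

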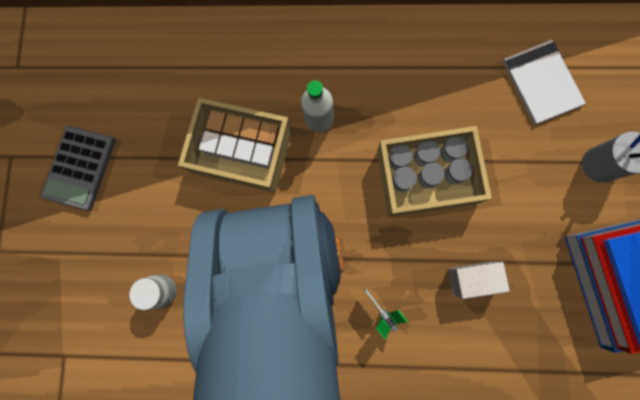

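Call:
apply_moves(targets="-0.9 0 0.3 0 -0.1 0 1;-0.9 0 0.3 0 -0.1 0 1;-0.9 1.5 0.3 0 -0.1 0 1;-0.9 3 0.3 0 -0.1 0 1;-0.9 3 0.3 0 -0.1 0 1;-0.9 3 0.3 0 -0.1 0 1")

```text
clock: 2.37
tool_pos: [0.4318, 0.0237, 0.1488]
tcp_rot: [-1.286, 1.084, -1.081]
force: [-0.0, 0.8, -0.1]
gripper_width: 0.0855
```

Run:
```python
from h import *
from rig import r
np.set_printoptions(precision=3,suppress=True)
c=r.camera("side");s=c["image"][:,:,::-1];cv2.imwrite("pics/s2.png",cv2.resize(s[60:260,150:350],None,fx=3,fy=3,interpolation=cv2.INTER_CUBIC))
print(r.sense()["tool_pos"])
rel((.432,.0236,.1096),.175,1)
```

```text
[0.433 0.024 0.15 ]
rel cm [ 0.021  3.99  -0.066] turn [ 0.001 -0.035 -0.003]
```

View pics/s2.png

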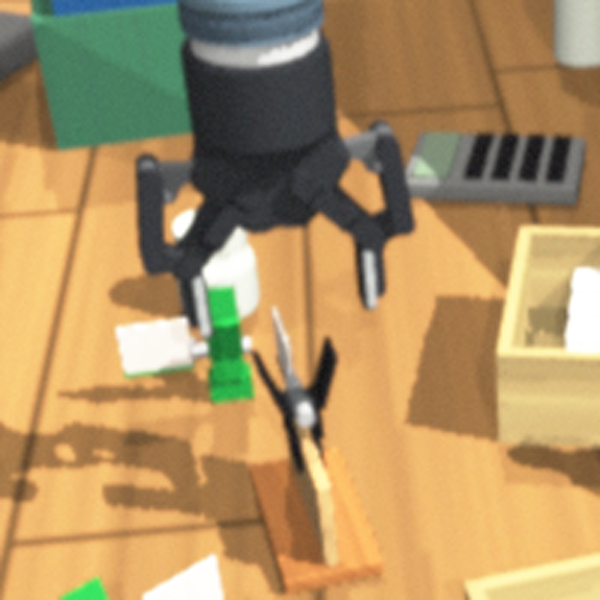

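Run:
```python
from h import *
K,T=C["side"]
for dx in(-.043,0,.043):
    p=np.array([.433+dx*np.cos(.175),.024+dx*np.sin(.175),.152]);q=T[:,:3].T@(p-T[:,3])
    u,v=K[0,0]*q[0]/-q[2]+K[0,2],K[1,1]*(-q[1])/-q[2]+K[1,2];print((u-150)*3,(v-60)*3)
```

```text
212.92233408719125 326.8068851148257
289.1028848113266 313.5814311732678
363.6024451270424 300.64780842761763
```

Call:
apply_moves(targets="0 2 0 0 0 0 1;0 4 0 0 0 0 1;0 4 0 0 0 0 1;0 4 0 0 0 0 1;0 4 0 0 0 0 0.6;0 4 0 0 0 0 0.6;0 4 0 0 0 0 0.6;0 4 0 0 0 0 0.6")

```text
clock: 3.08
tool_pos: [0.4332, 0.0243, 0.1102]
tcp_rot: [-1.285, 1.08, -1.083]
force: [-1.1, -0.4, 0.1]
gripper_width: 0.0514
```

Run:
```python
from h import *
from rig import r
np.set_printoptions(precision=3,suppress=True)
c=r.camera("side");s=c["image"][:,:,::-1];cv2.imwrite("pics/s3.png",cv2.resize(s[60:260,150:350],None,fx=3,fy=3,interpolation=cv2.INTER_CUBIC))
s=r.sense();print(s["tool_pos"],s["gripper_width"],s["force"])
rel((.432,.0236,.1096),.175,1)
```

```text
[0.433 0.024 0.11 ] 0.05109017426886476 [ 0.176 -0.288  0.165]
rel cm [ 0.05   0.044 -0.115] turn [-0.015 -0.026  0.005]
```

View pics/s3.png

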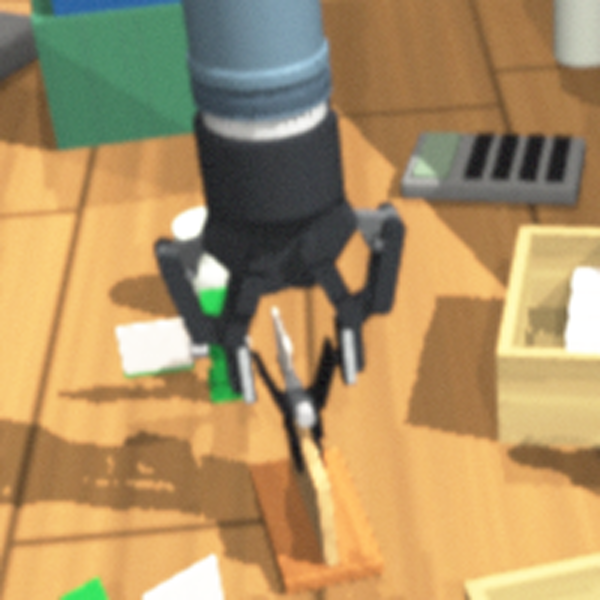

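Call:
apply_moves(targets="0 0 -0.1 0 0 0 0.6;0 0 -0.1 0 0 0 0;0 0 -0.1 0 0 0 0;0 0 -0.1 0 0 0 0;0 0 -0.1 0 0 0 0;0 0 -0.1 0 0 0 0;0 0 -0.1 0 0 0 0;0 0 -0.1 0 0 0 0", force=40)

```text
clock: 3.8
tool_pos: [0.4314, 0.0241, 0.1092]
tcp_rot: [-1.286, 1.081, -1.081]
force: [0.2, 1.0, -0.9]
gripper_width: 0.0226
```

Run:
```python
from h import *
from rig import r
np.set_printoptions(precision=3,suppress=True)
c=r.camera("side");s=c["image"][:,:,::-1];cv2.imwrite("pics/s4.png",cv2.resize(s[60:260,150:350],None,fx=3,fy=3,interpolation=cv2.INTER_CUBIC))
s=r.sense();print(s["tool_pos"],s["gripper_width"],s["force"])
```

```text
[0.431 0.024 0.109] 0.022873453344832134 [ 0.487  0.166 -0.911]
```

View pics/s4.png

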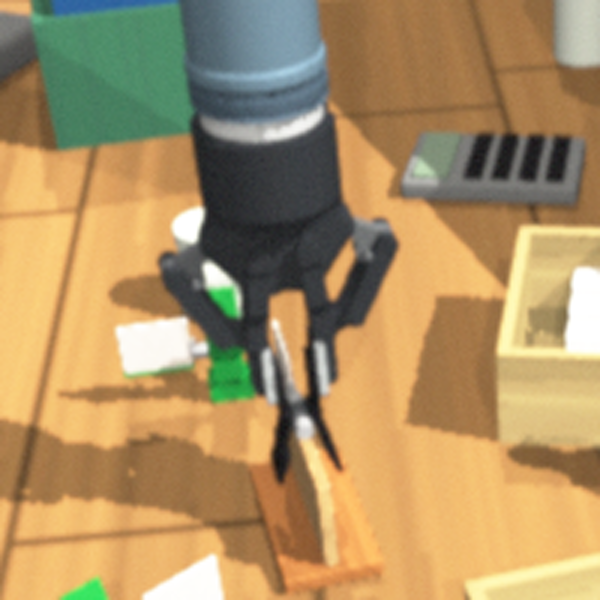

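Call:
apply_moves(targets="0 -1 0 0 0 0 0;0 -2 0 0 0 0 0;0 -3 0 0 0 0 0;0 -5 0 0 0 0 0;0 -7 0 0 0 0 0;0 -9 0 0 0 0 0;0 -9 0 0 0 0 0;0 -9 0 0 0 0 0")

```text
clock: 4.52
tool_pos: [0.433, 0.0242, 0.2015]
tcp_rot: [-1.283, 1.077, -1.085]
force: [-0.8, 0.1, -0.9]
gripper_width: 0.0226
```

Run:
```python
from h import *
from rig import r
np.set_printoptions(precision=3,suppress=True)
c=r.camera("side");s=c["image"][:,:,::-1];cv2.imwrite("pics/s5.png",cv2.resize(s[60:260,150:350],None,fx=3,fy=3,interpolation=cv2.INTER_CUBIC))
s=r.sense();print(s["tool_pos"],s["gripper_width"],s["force"])
rel((.4981,-.1,.2),.164,1)
rel((.5311,-.2055,.2),.164,1)
```

```text
[0.432 0.024 0.2  ] 0.022550556873526202 [ 0.507  0.424 -1.648]
rel cm [13.358  0.028  4.413] turn [-0.016  0.079  0.009]
rel cm [24.317  0.041  5.856] turn [-0.016  0.079  0.009]
```

View pics/s5.png

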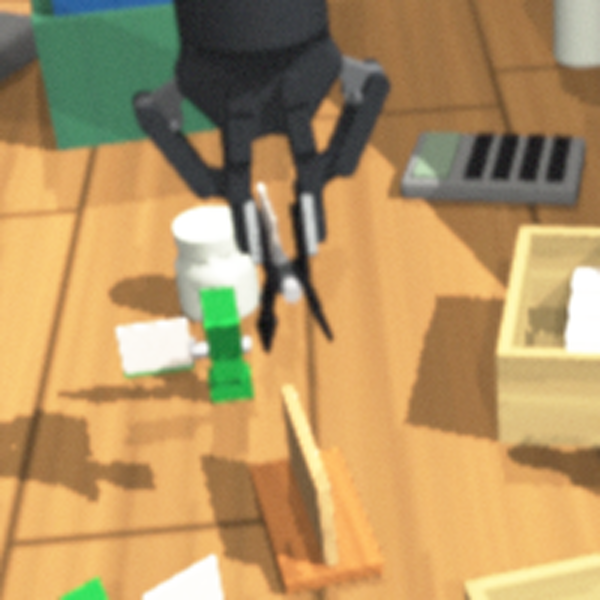

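Call:
apply_moves(targets="2.5 0 0.6 0 0.1 0 0;5 0 1.2 0 0.1 0 0;7.5 0 1.8 0 0.1 0 0;10 0 2.4 0 0.1 0 0;12.5 0 3 0 0.1 0 0;15 0 3.6 0 0.1 0 0;18 0 4.3 0 0.1 0 0;21 0 5 0 0.1 0 0;23 0 5.5 0 0.1 0 0;24.3 0 5.9 0 0.1 0 0")

```text
clock: 5.4
tool_pos: [0.5304, -0.2083, 0.1975]
tcp_rot: [-1.282, 1.094, -1.09]
force: [-0.9, -0.2, -1.2]
gripper_width: 0.0224
```

Call:
apply_moves(targets="0 0 0 0 0 0 0;0 0 0 0 0 0 0;0 0 0 0 0 0 0")

```text
clock: 5.65
tool_pos: [0.5306, -0.2026, 0.1986]
tcp_rot: [-1.282, 1.089, -1.085]
force: [0.0, 0.9, -1.3]
gripper_width: 0.0224
```

Run:
```python
from h import *
from rig import r
np.set_printoptions(precision=3,suppress=True)
c=r.camera("side");s=c["image"][:,:,::-1];cv2.imwrite("pics/s6.png",cv2.resize(s[150:350,270:470],None,fx=3,fy=3,interpolation=cv2.INTER_CUBIC))
cv2.imwrite("pics/s6f.png",s)
s=r.sense();print(s["tool_pos"],s["gripper_width"],s["force"])
rel((.5311,-.2055,.104),.164,1)
```

```text
[ 0.531 -0.202  0.199] 0.022243922048703506 [ 0.781 -0.06  -0.436]
rel cm [ 0.32   9.48  -0.002] turn [ 0.01   0.01  -0.016]
```

View pics/s6.png

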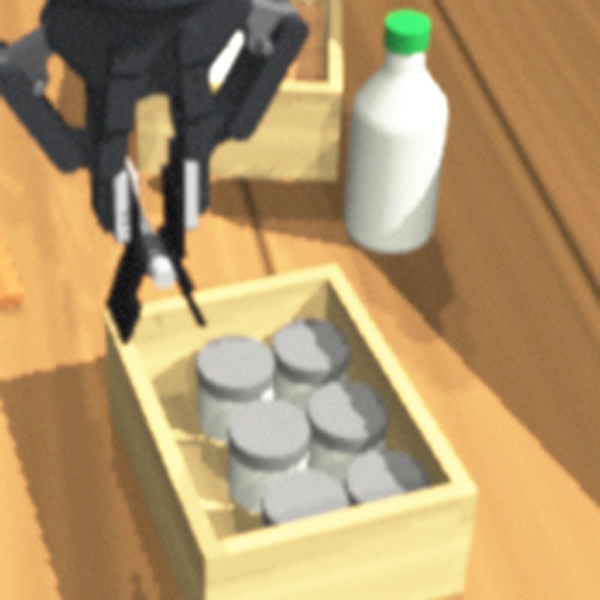

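Run:
```python
from h import *
K,T=C["side"]
def pr(p):
    q=T[:,:3].T@(np.array(p)-T[:,3]);return ((K[0,0]*q[0]/-q[2]+K[0,2]-270)*3,(K[1,1]*q[1]/q[2]+K[1,2]-150)*3)
y=np.array([-np.sin(.164),np.cos(.164),0]);x=np.array([np.cos(.164),np.sin(.164),0]);z=np.array([0,0,1])
P=np.array([.531,-.202,.1805])
print("axle",pr(P-.017*y)); 
for a in(-1,1):
  for b in(-1,1): print("jaw",a,b,pr(P+a*.018*x+b*.015*y-.04*z))
print("card",pr(P+.069*y+.026*z),pr(P+.023*y+.026*z))
print("edge mid",pr([.5311,-.2055,.07]))
```

```text
axle (np.float64(162.76772508668319), np.float64(259.6257141372947))
jaw -1 -1 (np.float64(124.02119290799175), np.float64(334.2191635061336))
jaw -1 1 (np.float64(106.2298429019744), np.float64(292.1580383130548))
jaw 1 -1 (np.float64(200.95019350504947), np.float64(317.6785518135672))
jaw 1 1 (np.float64(180.8362575477338), np.float64(276.61607562752033))
card (np.float64(107.82715938368284), np.float64(103.98654641105065)) (np.float64(135.4242328609846), np.float64(159.07868937715477))
edge mid (np.float64(156.78770199387333), np.float64(420.18290701451997))
```

Call:
apply_moves(targets="0.3 1.5 0 0 0 0 0;0.3 3 0 0 0 0 0;0.3 4.5 0 0 0 0 0;0.3 5.5 0 0 0 0 0;0.3 5.5 0 0 0 0 0;0.3 5.5 0 0 0 0 0")

```text
clock: 6.2
tool_pos: [0.5312, -0.2068, 0.144]
tcp_rot: [-1.282, 1.089, -1.087]
force: [-0.2, 0.2, -0.7]
gripper_width: 0.0222
```

Run:
```python
from h import *
from rig import r
np.set_printoptions(precision=3,suppress=True)
c=r.camera("side");s=c["image"][:,:,::-1];cv2.imwrite("pics/s7.png",cv2.resize(s[150:350,270:470],None,fx=3,fy=3,interpolation=cv2.INTER_CUBIC))
s=r.sense();print(s["tool_pos"],s["gripper_width"],s["force"])
rel((.5311,-.2055,.105),.164,1)
```

```text
[ 0.532 -0.207  0.145] 0.022461085043290984 [0.002 0.026 0.337]
rel cm [-0.196  3.984 -0.065] turn [-0.006 -0.008  0.001]
```

View pics/s7.png

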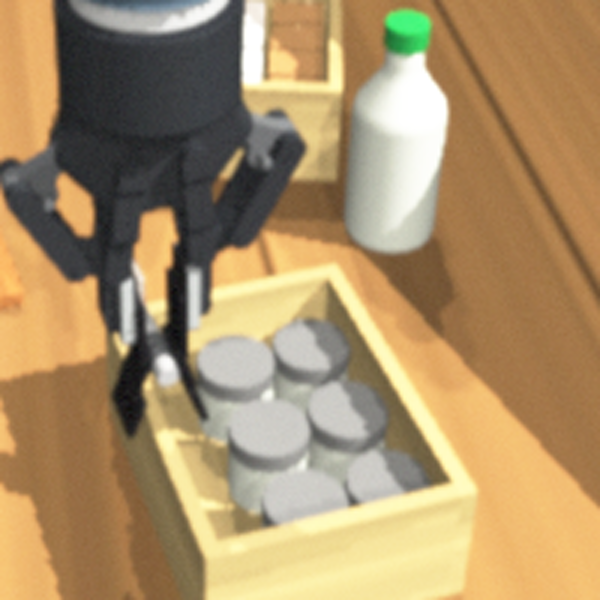

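Call:
apply_moves(targets="0 1 0 0 0 0 0;0 2 0 0 0 0 0;0 3 0 0 0 0 0;0 4 0 0 0 0 0;0 4 0 0 0 0 0;0 4 0 0 0 0 0")

```text
clock: 6.75
tool_pos: [0.5323, -0.2094, 0.1042]
tcp_rot: [-1.282, 1.088, -1.091]
force: [0.5, -1.7, 3.0]
gripper_width: 0.022
```

Run:
```python
from h import *
from rig import r
np.set_printoptions(precision=3,suppress=True)
c=r.camera("side");s=c["image"][:,:,::-1];cv2.imwrite("pics/s8.png",cv2.resize(s[180:330,280:430],None,fx=4,fy=4,interpolation=cv2.INTER_CUBIC))
s=r.sense();print(s["tool_pos"],s["gripper_width"],s["force"])
rel((.5311,-.2055,.105),.164,1)
```

```text
[ 0.532 -0.209  0.104] 0.022546087653652853 [ 0.725 -3.012  1.595]
rel cm [-0.402 -0.073 -0.054] turn [-0.009 -0.027  0.015]
```

View pics/s8.png

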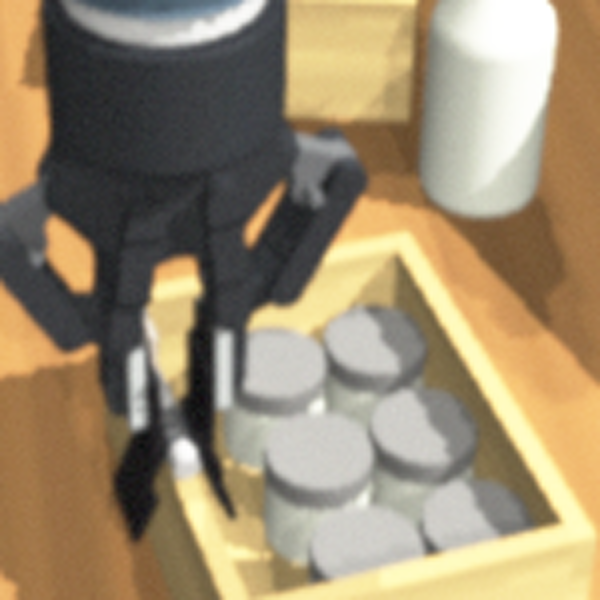

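Call:
apply_moves(targets="0 -0.2 0 0 0 0 0;0 -0.2 0 0 0 0 0;0 -0.2 0 0 0 0 0.2;0 -0.2 0 0 0 0 0.35;0 -0.2 0 0 0 0 0.5;0 -0.2 0 0 0 0 0.65;0 -0.2 0 0 0 0 0.8;0 -0.2 0 0 0 0 0.8;0 -0.2 0 0 0 0 0.8")

```text
clock: 7.55
tool_pos: [0.5318, -0.2081, 0.1064]
tcp_rot: [-1.281, 1.089, -1.089]
force: [-0.4, -0.3, -1.1]
gripper_width: 0.0684
```

Run:
```python
from h import *
from rig import r
np.set_printoptions(precision=3,suppress=True)
c=r.camera("side");s=c["image"][:,:,::-1];cv2.imwrite("pics/s9.png",cv2.resize(s[180:330,280:430],None,fx=4,fy=4,interpolation=cv2.INTER_CUBIC))
s=r.sense();print(s["tool_pos"],s["gripper_width"],s["force"])
```

```text
[ 0.532 -0.208  0.106] 0.06852038785755454 [-0.079 -0.323 -0.488]
```

View pics/s9.png

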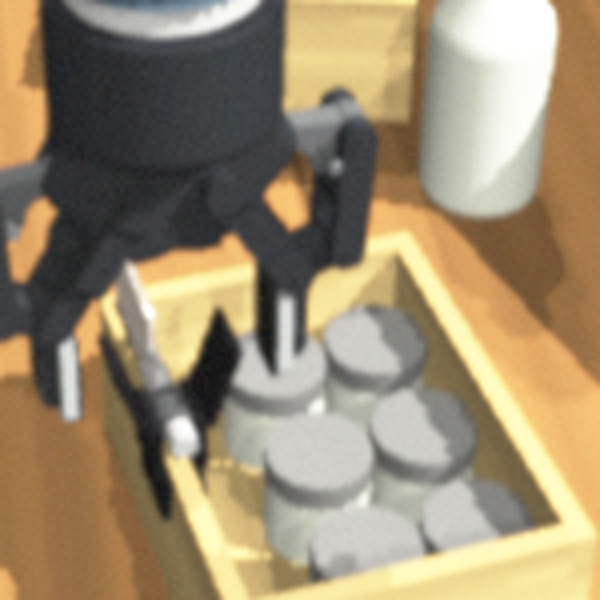

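Call:
apply_moves(targets="0 -1 0 0 0 0 0.9;0 -3 0 0 0 0 1;0 -6 0 0 0 0 1;0 -10 0 0 0 0 1;2 -12 -2 0 0 0 1;6 -12 -3 0 0 0 1;10 -12 -4 0 0 0 1;14 -12 -5 0 0 0 1;18 -12 -6 0 0 0 1;18 -12 -6 0 0 0 1")

```text
clock: 8.43
tool_pos: [0.4964, -0.4083, 0.2271]
tcp_rot: [-1.283, 1.098, -1.105]
force: [-2.1, -1.6, -0.4]
gripper_width: 0.0856
```

Run:
```python
from h import *
from rig import r
np.set_printoptions(precision=3,suppress=True)
c=r.camera("side");s=c["image"][:,:,::-1];cv2.imwrite("pics/s10.png",cv2.resize(s[180:330,280:430],None,fx=4,fy=4,interpolation=cv2.INTER_CUBIC))
c=r.camera("top");s=c["image"][:,:,::-1];cv2.imwrite("pics/t10.png",cv2.resize(s[110:230,360:500],None,fx=5,fy=5,interpolation=cv2.INTER_CUBIC))
s=r.sense();print(s["clock"],s["tool_pos"],s["gripper_width"],s["force"])
```

```text
8.5333 [ 0.5   -0.399  0.227] 0.08543817139014834 [-0.07   1.579 -0.424]
```

View pics/s10.png

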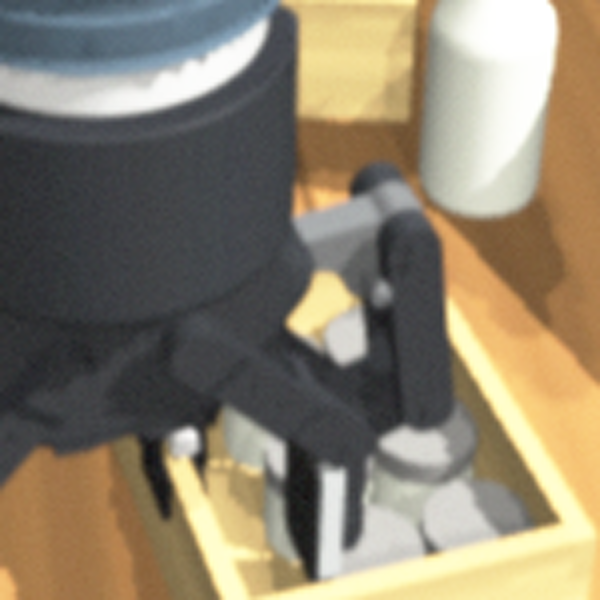

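View pics/t10.png

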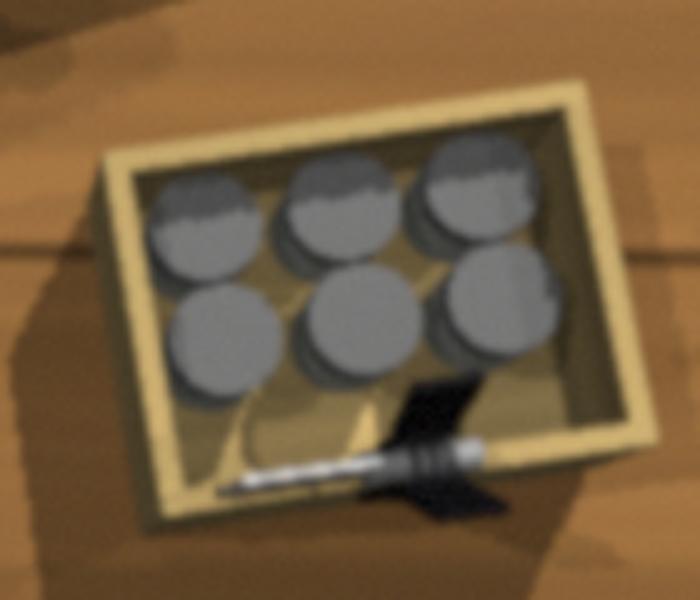

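Call:
apply_moves(targets="4 0 0 0 0 0 1;8 0 0 0 0 0 1;12 0 0 0 0 0 1;12 0 0 0 0 0 1;12 0 0 0 0 0 1;12 0 0 0 0 0 1")

```text
clock: 9.03
tool_pos: [0.5221, -0.5115, 0.2262]
tcp_rot: [-1.28, 1.088, -1.086]
force: [0.2, 0.9, 0.7]
gripper_width: 0.0854
```

Run:
```python
from h import *
from rig import r
np.set_printoptions(precision=3,suppress=True)
c=r.camera("side");s=c["image"][:,:,::-1];cv2.imwrite("pics/s11.png",cv2.resize(s[180:330,280:430],None,fx=4,fy=4,interpolation=cv2.INTER_CUBIC))
s=r.sense();print(s["clock"],s["tool_pos"],s["force"])
```

```text
9.0833 [ 0.523 -0.511  0.227] [-0.023  0.912 -0.765]
```

View pics/s11.png

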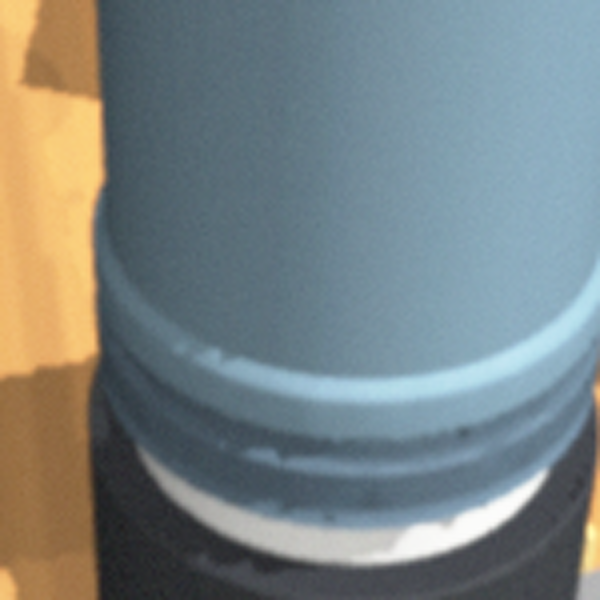

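Run:
```python
from h import *
np.set_printoptions(precision=4,suppress=True)
z=lambda u,v,f,x,y:((u+.5)/f-.5+x,(v+.5)/f-.5+y)
Tt=lambda u,v:z(u,v,5,360,110);S=lambda u,v:z(u,v,4,280,180)
o=np.array([.5311,-.2055,.07]);a=.164
F=np.array([[np.cos(a),np.sin(a),0],[-np.sin(a),np.cos(a),0],[0,0,1]])
e,g=tri(Tt(481,453),S(184,438));print("axle end",e,g,F@(e-o))
c,g=tri(Tt(218,489),S(128,270));print("card top tip?",c,g,F@(c-o))
for p in((415,385),(483,375),(440,518),(507,510)): print("handle",F@(plane("top",*Tt(*p),.122)-o))
```

```text
axle end [ 0.5337 -0.2239  0.0899] 0.00014370713737182195 [-0.0005 -0.0185  0.0199]
card top tip? [ 0.5219 -0.1364  0.0931] 0.0045312024240784475 [0.0022 0.0697 0.0231]
handle [0.0209 0.0075 0.052 ]
handle [ 0.0209 -0.0143  0.052 ]
handle [-0.0222  0.0075  0.052 ]
handle [-0.0228 -0.0136  0.052 ]
```

Run:
```python
from rig import r
import cv2
c=r.camera("top");cv2.imwrite("pics/t12.png",c["image"][:,:,::-1])
```

```text
(no output)
```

View pics/t12.png

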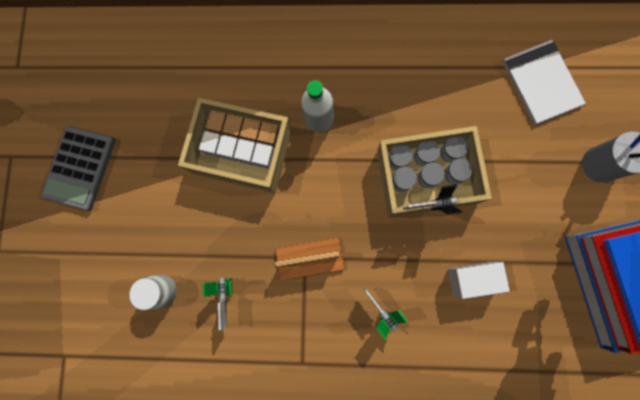

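The top view shows the clip on the near wall of the jar tray at about (445,203). The bottle is upright at (317,105), the rack is empty, and the arm is clear.

```bash
python3 -c "
from rig import r
print(r.close_job())"
```

```text
the job is handed in; nothing more can be done
None
```

I squeezed the clip open on the rack, carried it across, and released it over the near wall of the jar tray. I then backed the gripper away and handed the job in at about 9 s of the 35 s allowed.

**Position:** by triangulation the pivot is about 20 mm above the wall's top, within 1 mm of its plane, and about 2 mm from its middle. The clip looks upright, with a slight twist of about 0.04 rad. The handles are about 43 mm apart outside at their tops, against 48 mm nominal on an 8 mm edge. I did not measure the lever angle itself.

**Surroundings:** in the last top view the bottle is upright, the rack is empty and the green look-alikes are where they were. The arm was clear and the force reading was close to zero.

**Checks that disagreed or failed:**
- **Card tip:** its two-view match was off by 4.5 mm, probably because I picked different corners in the two images, so I did not use it.
- **Last side picture:** the arm blocked it, so the height comes from the earlier side view taken just after release.
- **Light contact while lowering:** at the bottom of the descent the force reading was about 3 N. I raised the clip 2 mm before letting go.

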